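# Clamp the seal-label roll with the wing cap nut

### The job

A roll of seal labels lies on the reel stand; fasten it with the wing cap nut that stands on the bench. Set the nut over the spindle, turn it backward (anticlockwise from above) until the thread start drops, then forward (clockwise) to run it on until it has pressed the sprung plate on the roll about 3.5 mm down, and let go. Go gently: do not force the nut against the thread or over-tighten it, and leave the other things where they are.

Things in the scene. Friction and masses are not known exactly. Their poses are not given: they have to be found in the camera images.
- nut: Grey plastic wing cap nut, 120 g, 67 mm tall, upright on the bench: a round skirt (45 mm across, 41 mm tall, closed top) with a straight grip bar standing on it, 50 mm long, 12 mm thick, 26 mm tall. Origin: middle of the grip bar, on the nut's axis, 54 mm above the skirt's foot, 13 mm above the skirt's top. x along the bar, y across its 12 mm, z up.
- nut_foot (a point): Centre of the skirt's open foot, 54 mm below the nut's origin. The bore is 36.4 mm wide and 37 mm deep; three inward pins (4 mm thick, 120 degrees apart, 8 mm above the foot) reach in to a 26 mm circle.
- reel: Reel stand bolted to the bench: round base 150 mm across, label roll 108 mm across lying flat, its top 58 mm above the bench, and an upright aluminium spindle that does not turn. Origin: centre of the base's underside on the bench, z up along the spindle. Its yaw does NOT tell the angle of the spindle's thread, which varies.
- spindle_tip (a point): Top of the spindle, on its axis, 98 mm above the bench; coned from 24 to 14 mm over its last 4 mm. Below it is a right-hand three-start quick thread, 34 mm across (about 1 mm slack in the nut), 27 mm per turn, starts 120 degrees apart. Winding on, the nut has 2 mm up-and-down play.
- thread_start (a point): On the spindle's axis, 90 mm up, at the threads' upper ends. Pins resting on top of the threads: nut origin 136 to 139 mm above the bench (to 142 on a stop tooth). Turned forward there it jams at a stop tooth; back, within 95 degrees, lightly pressed, it drops 6 to 8 mm to 129 to 132, then meets a wall if turned on back. By chance it may drop at once when set on.
- press_plate (a joint): How far the sprung plate (60 mm across, top 68 mm up when free) over the roll is pressed: 0 free, 0.0055 m at its hard stop; 4 N per mm. Running on, the skirt meets it at nut origin 122 mm; once the thread's play is taken up each mm takes 13 degrees, and 3.5 mm is reached at 118.5, in all 165 to 195 degrees forward of the drop. Thread friction holds the nut when let go.
Mind the look-alikes: they are no part of the job. What is shaped like the nut but green, red or yellow is not meant.

How it is judged:
By the outcome, as a careful person would: the job done as asked, in the order asked, and still so for the second after the job is handed in, with the robot touching nothing.
It also fails if it takes over 72 s, if anything falls off the work surface, if the arm or the gripper's body presses on something with over 40 N, if the wrist force passes 120 N, or if a joint passes its speed limit or range.

### The arm

A 7-joint arm with a two-finger parallel gripper is mounted at the origin on the work surface. World frame = base frame: x ahead of the robot, y to its left, z up, the work surface at z = 0. Lengths are in m, angles in degrees, forces in N, time in s.
With the tool pointing down it reaches from about 0.425 to 0.875 m from the base axis. Payload 4.7 kg.
Tool frame: the origin (TCP) lies between the finger pads; the fingertips stand 22 mm ahead of it and the grasp point (between the pads) lies 3 mm ahead of it; z points along the fingers, y is the line along which they close (so a half turn about z gives the same grasp; the last joint's range is limited). The gripper opens to 87 mm and grips with 3 to 60 N. Pads are 19 mm wide; open, the fingers measure 117 mm over their backs; the gripper's body (75 mm by 190 mm) begins 51 mm behind the grasp point.
Start: joints at [-68.234, 18.392, -4.016, 83.108, 1.295, 78.541, -3.26], TCP at [0.233, 0.607, 0.245] pointing down, gripper open.
Joint ranges: [-163.93, 163.93], [-17.29, 119.83], [-79.2, 71.16], [3.27, 140.29], [-89.18, 269.18], [5.43, 117.66], [-154.24, 154.24]. Speed limits (degrees/s): [147.25, 147.25, 180, 180, 180, 180, 180].

### API

Orientations are given as [roll, pitch, yaw] about the fixed x, y, z axes, in that order (R = Rz(yaw) Ry(pitch) Rx(roll)).
In Python, from cell import env gives the robot as it stands.
- The arm moves only by the tool drive_tool, never from a script. Its argument "moves" is a list of rows, each a list of 3 entries, a list of its own where there are three numbers: the shift along the tool's x, y, z in mm, then the turn, a rotation vector about the tool's x, y, z in rad, then the closure, from 0 (fully open) to 1 (shut). In form: [[[x, y, z], [wx, wy, wz], jaw], ...]. A call has 1 to 12 rows; each row shifts and turns the commanded pose from where the row before left it, along the tool's axes as they then stand; what a row does not reach is not made up. A row lasts 1/12 s, in which the tool goes at most 41.7 mm and 7.16 degrees, less where a joint would pass 70% of its speed; a pose out of reach is approached as far as the arm can. A call with a gripper value outside its range is refused whole. The fingers move at their own pace and stop on an object; "newtons" is the grip in N (left out, the last holds). Time passes only in rows, so rows that do not move let the fingers close. It gives the time, the measured TCP pose, the force, the opening and the grip force at its end, in the units of the state.
- env.get_obs(): the state, without advancing time (a new reading comes with each control period).
- env.read_camera(name): name is "side" or "top" or "wrist"; returns (picture, depth): 420x560x3 uint8, blue, green, red; 420x560 float32, m along the optical axis (not along the pixel's ray), 0 where there is no reading.
- env.get_calibration(name): a dict with "fx", "fy", "cx", "cy" (pixels), "T" (4x4, takes a point from camera to world coordinates). Camera axes: x right, y down, z forward; pixel columns grow to the right and rows downward; lengths in m; the calibration is good to about 2 mm. A picture is of the moment at which its call begins: read the wrist's pose just before it. get_calibration takes no time and is no camera call; for the wrist camera it gives the pose at the moment of the call.
- env.sign_off(): hands the job in; it is judged then, once.
The state is a dict: "time_s": time; "qpos": joint angles; "joint_velocities": joint speeds; "effort": joint torques, N m; "tool_pos": TCP position; "tool_rot": TCP orientation; "force": force on the tool from outside, world axes, zero at the start; "wrist_torque": the same for the moment, N m; "grip_width": finger opening in m; "grasp_force": force on a finger pad.
Only numpy, scipy, OpenCV 4.12 (cv2) and the standard library are available. Lean on these libraries where they do the work, as an engineer would, in place of code of your own. Each camera call takes 0.05 s, during which the arm holds its last target. There are 200 camera calls.

## Working session

There is one attempt and no reset: what is moved stays moved. The work goes in short steps, Python scripts to look and compute and a tool call to move; the robot and the scene stay as the last step left them, time stands still between calls to the robot, and variables do not carry over. Pictures are saved under pics/ and viewed, at most 10 in all, crops included, and the job is handed in when it is done.

Besides the shell and the picture viewer there is one more tool, called after "Request:" by a JSON object that holds its "name" and its "arguments". drive_tool: Moves the arm, as the interface text tells. Its arguments: {"type":"object","properties":{"moves":{"type":"array"},"newtons":{"type":"number"}},"required":["moves"]}

```bash
mkdir -p pics; ls
python3 - <<'E'
from cell import env
import cv2,numpy as np
o=env.get_obs();print(o)
for n in ["top","side"]:
    p,d=env.read_camera(n);cv2.imwrite(f"pics/{n}1.png",p);np.save(f"pics/{n}1.npy",d)
    print(n,env.get_calibration(n))
E
```

```text
pics
{'time_s': 0.0, 'qpos': array([-68.23242289,  18.43986202,  -4.01455944,  83.17555406,
         1.29450201,  78.53800816,  -3.26093218]), 'joint_velocities': array([-0.05341892, -0.08486081,  0.01276373, -0.06111665,  0.02856258,
        0.00595139,  0.05841597]), 'effort': array([ 1.41446471e-04, -4.91282523e+01, -4.03810563e-01, -3.12535608e+01,
       -6.40455913e-02,  4.35870280e-02,  1.48503505e-04]), 'tool_pos': array([0.23238517, 0.60650329, 0.2434465 ]), 'tool_rot': array([-1.79891784e+02,  5.45015390e-03,  1.59040238e+02]), 'force': array([ 0.17684068,  0.30682171, -0.03939265]), 'wrist_torque': array([ 0.02341435, -0.01724484, -0.05057997]), 'grasp_force': 0.0, 'grip_width': 0.08709919912607322}
top {'fx': 460.31573896536185, 'fy': 460.31573896536185, 'cx': 278.34403407860793, 'cy': 209.02020355559256, 'T': array([[ 0.00189354, -0.99124128,  0.13204974,  0.37606646],
       [-0.99994225, -0.00327374, -0.01023584,  0.00518823],
       [ 0.01057849, -0.13202273, -0.99119024,  1.0491093 ],
       [ 0.        ,  0.        ,  0.        ,  1.        ]])}
side {'fx': 379.2453756843786, 'fy': 379.2453756843786, 'cx': 278.36656991694576, 'cy': 205.17413954522303, 'T': array([[-0.94036174, -0.26023614,  0.21908204,  0.38377585],
       [-0.33987267,  0.69154265, -0.63738162,  0.41431525],
       [ 0.01436516, -0.67382929, -0.73874741,  0.5796186 ],
       [ 0.        ,  0.        ,  0.        ,  1.        ]])}
```

View pics/top1.png

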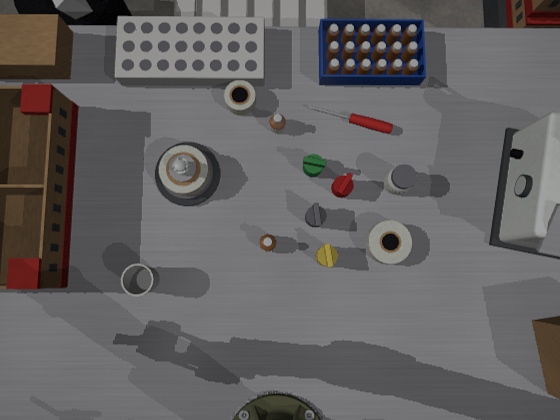

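View pics/side1.png

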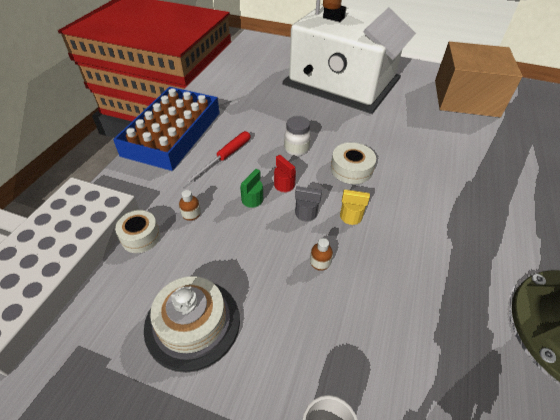

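Candidates in the top view: grey nut (315,215), green (314,165), red (343,185), yellow (327,256) and a grey-lidded jar (402,178). In the side view the grey nut is at (308,203). I choose the grey winged one. The reel with its spindle is at top (187,168), side (187,300).

```bash
cat > h.py <<'E'
from cell import env
import numpy as np,cv2
from scipy.spatial.transform import Rotation as R
def cloud(d,c):
    v,u=np.indices(d.shape)
    P=np.stack([(u-c['cx'])/c['fx']*d,(v-c['cy'])/c['fy']*d,d],-1)
    return P@c['T'][:3,:3].T+c['T'][:3,3]
def ray(c,u,v,z):
    w=c['T'][:3,:3]@np.array([(u-c['cx'])/c['fx'],(v-c['cy'])/c['fy'],1]);t=c['T'][:3,3]
    return t+w*(z-t[2])/w[2]
E
python3 - <<'E'
from h import *
p=cv2.imread("pics/top1.png")
cv2.imwrite("pics/crop1.png",cv2.resize(p[135:275,240:440],None,fx=4,fy=4,interpolation=cv2.INTER_CUBIC))
for n,(u,v),(a,b) in [("top",(315,215),(187,168)),("side",(308,203),(187,300))]:
    d=np.load(f"pics/{n}1.npy");W=cloud(d,env.get_calibration(n))
    for (cu,cv),r,zs in [((u,v),25,(.052,.075)),((a,b),38,(.088,.104))]:
        S=W[cv-r:cv+r,cu-r:cu+r].reshape(-1,3);S=S[(S[:,2]>zs[0])&(S[:,2]<zs[1])]
        if len(S)<3: print(n,len(S));continue
        (x,y),(w,h),an=cv2.minAreaRect((S[:,:2]*1000).astype(np.float32))
        e=np.linalg.svd(S[:,:2]-S[:,:2].mean(0))[2][0]
        print(n,len(S),S.mean(0).round(4),S[:,2].max().round(4),"rect",x,y,w,h,an,"ax",np.degrees(np.arctan2(e[1],e[0])))
E
```

```text
top 160 [ 0.4991 -0.0911  0.0663] 0.073 rect 516.4091796875 -100.7081298828125 37.7933349609375 91.93547821044922 59.1947135925293 ax 152.80634753245477
top 174 [0.5945 0.2034 0.0944] 0.1032 rect 595.7405395507812 203.98703002929688 33.74523162841797 31.513097763061523 86.14736938476562 ax -169.18101661531998
side 235 [ 0.4957 -0.0837  0.0617] 0.0673 rect 496.2249450683594 -86.31344604492188 49.977012634277344 14.652203559875488 8.485849380493164 ax -172.51409819070798
side 297 [0.5948 0.2068 0.0933] 0.0984 rect 596.2158203125 205.18899536132812 33.17494583129883 31.8077392578125 84.4773178100586 ax -146.33789680082802
```

View pics/crop1.png

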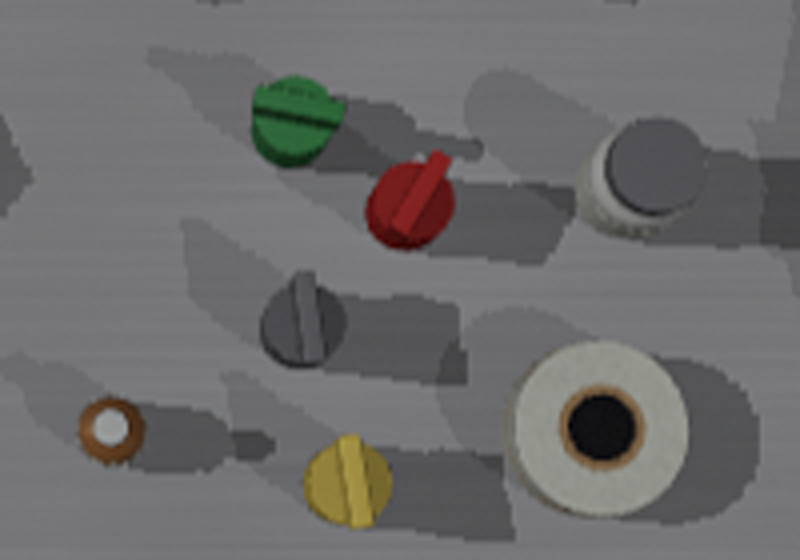

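The crop shows the grey nut's bar running from (304,275) to (312,358). It stands free of the red, yellow and green look-alikes, so I move in via an outward waypoint.

Request:
{"name": "drive_tool", "arguments": {"moves": [[[-35.4,-18.3,0],[0,0,0],0],[[-35.4,-18.3,0],[0,0,0],0],[[-35.4,-18.3,0],[0,0,0],0],[[-35.4,-18.3,0],[0,0,0],0],[[-35.4,-18.3,0],[0,0,0],0],[[-35.4,-18.3,0],[0,0,0],0],[[-35.4,-18.3,0],[0,0,0],0],[[-35.4,-18.3,0],[0,0,0],0],[[-35.4,-18.3,0],[0,0,0],0],[[-35.4,-18.3,0],[0,0,0],0],[[-35.4,-18.3,0],[0,0,0],0],[[-35.4,-18.3,0],[0,0,0],0]], "newtons": 20}}

```text
time_s: 1.1
tool_pos: [0.5514, 0.2482, 0.2443]
tool_rot: [-180.0, -0.0, 159.0]
force: [0.6, 1.7, -0.4]
grip_width: 0.0872
grasp_force: 0.0
```

Request:
{"name": "drive_tool", "arguments": {"moves": [[[-7,-33.3,2],[0,0,0],0],[[-7,-33.3,2],[0,0,0],0],[[-7,-33.3,2],[0,0,0],0],[[-7,-33.3,2],[0,0,0],0],[[-7,-33.3,2],[0,0,0],0],[[-7,-33.3,2],[0,0,0],0],[[-7,-33.3,2],[0,0,0],0],[[-7,-33.3,2],[0,0,0],0],[[-7,-33.3,2],[0,0,0],0],[[-7,-33.3,2],[0,0,0],0],[[0,0,0],[0,0,0],0.3],[[0,0,0],[0,0,0],0.3]]}}

```text
time_s: 2.1
tool_pos: [0.4962, -0.0882, 0.2243]
tool_rot: [180.0, -0.0, 158.8]
force: [0.3, 1.1, 0.3]
grip_width: 0.0798
grasp_force: 0.0
```

Run:
```python
from h import *
o=env.get_obs();print({k:np.round(o[k],3) for k in('time_s','qpos','tool_pos','tool_rot','force','grip_width')})
c=env.get_calibration("wrist");p,d=env.read_camera("wrist");cv2.imwrite("pics/w1.png",p);np.save("pics/w1.npy",d);np.save("pics/w1T.npy",c['T'])
print(c,ray(env.get_calibration("top"),317,214,.067))
```

```text
{'time_s': np.float64(2.1), 'qpos': array([-19.695,   0.642,  27.15 , 105.996,  -0.321,  73.456,  76.303]), 'tool_pos': array([ 0.496, -0.088,  0.224]), 'tool_rot': array([ 1.79991e+02, -2.60000e-02,  1.58758e+02]), 'force': array([0.274, 1.132, 0.342]), 'grip_width': np.float64(0.08)}
{'fx': 305.61727263417623, 'fy': 305.61727263417623, 'cx': 276.8542624245699, 'cy': 204.39465921437875, 'T': array([[ 3.62287652e-01,  8.99034680e-01,  2.45935565e-01,
         4.29375673e-01],
       [ 9.32066134e-01, -3.49622842e-01, -9.49557314e-02,
        -6.07332375e-02],
       [ 6.16195595e-04,  2.63629500e-01, -9.64623816e-01,
         3.64313303e-01],
       [ 0.00000000e+00,  0.00000000e+00,  0.00000000e+00,
         1.00000000e+00]])} [ 0.49637321 -0.08814098  0.067     ]
```

View pics/w1.png

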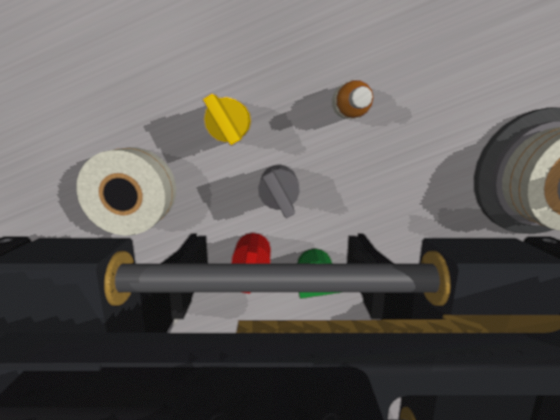

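The wrist view shows the grey nut at (279,188), with its bar running from about (267,172) to (291,214). Measure it.

Run:
```python
from h import *
c=env.get_calibration("wrist");c['T']=np.load("pics/w1T.npy")
W=cloud(np.load("pics/w1.npy"),c)[150:230,245:315].reshape(-1,3)
S=W[(W[:,2]>.061)&(W[:,2]<.073)]
r=cv2.minAreaRect((S[:,:2]*1000).astype(np.float32));e=np.linalg.svd(S[:,:2]-S[:,:2].mean(0))[2][0]
print(len(S),S.mean(0),r,np.degrees(np.arctan2(e[1],e[0])))
D=np.array([.4965,-.087]);
```

```text
593 [ 0.49608119 -0.08520328  0.06649629] ((496.912841796875, -85.45771026611328), (49.3675537109375, 12.156560897827148), 7.402838706970215) 7.5608999402042345
```

Request:
{"name": "drive_tool", "arguments": {"moves": [[[0,0,0],[0,0,-0.1],0.4],[[0,0,0],[0,0,-0.1],0.4],[[0,0,0],[0,0,-0.1],0.4],[[0,0,0],[0,0,-0.1],0.4],[[0,0,0],[0,0,-0.1],0.4],[[-0.7,1.9,30],[0,0,0],0.4],[[0,0,30],[0,0,0],0.4],[[0,0,30],[0,0,0],0.4],[[0,0,20],[0,0,0],0.4],[[0,0,10],[0,0,0],0.4],[[0,0,10],[0,0,0],0.4],[[0,0,0],[0,0,0],0.4]]}}

```text
time_s: 3.15
tool_pos: [0.4968, -0.0829, 0.0932]
tool_rot: [180.0, -0.1, -172.2]
force: [-0.8, 0.6, 0.0]
grip_width: 0.0522
grasp_force: 0.0
```

Request:
{"name": "drive_tool", "arguments": {"moves": [[[0.5,-3.2,10],[0,0,0],0.4],[[0,0,10],[0,0,0],0.4],[[0,0,8],[0,0,0],0.4],[[0,0,0],[0,0,0],0.4],[[0,0,0],[0,0,0],0.4]]}}

```text
time_s: 3.57
tool_pos: [0.497, -0.0873, 0.0662]
tool_rot: [180.0, -0.1, -172.3]
force: [0.3, -0.3, -0.1]
grip_width: 0.052
grasp_force: 0.0
```

Request:
{"name": "drive_tool", "arguments": {"moves": [[[0,1,1],[0,0,0],0.6],[[0,0,0],[0,0,0],0.8],[[0,0,0],[0,0,0],1],[[0,0,0],[0,0,0],1],[[0,0,0],[0,0,0],1],[[0,0,0],[0,0,0],1],[[0,0,0],[0,0,0],1],[[0,0,0],[0,0,0],1]], "newtons": 35}}

```text
time_s: 4.23
tool_pos: [0.4972, -0.0863, 0.0656]
tool_rot: [-180.0, 0.0, -172.3]
force: [0.1, -0.2, 1.2]
grip_width: 0.012
grasp_force: 35.0
```

Request:
{"name": "drive_tool", "arguments": {"moves": [[[0,0,-10],[0,0,0],1],[[0,0,-25],[0,0,0],1],[[0,0,-35],[0,0,0],1],[[0,0,-35],[0,0,0],1],[[0,0,-25],[0,0,0],1],[[0,0,0],[0,0,0.1],1],[[0,0,0],[0,0,0.1],1],[[0,0,0],[0,0,0.1],1],[[0,0,0],[0,0,0.1],1],[[0,0,0],[0,0,0.1],1]]}}

```text
time_s: 5.07
tool_pos: [0.497, -0.0864, 0.1962]
tool_rot: [180.0, 0.0, 158.7]
force: [0.5, 0.0, -0.1]
grip_width: 0.0118
grasp_force: 35.0
```

Request:
{"name": "drive_tool", "arguments": {"moves": [[[1.2,25,0],[0,0,0],1],[[1.2,32,0],[0,0,0],1],[[1.2,32,0],[0,0,0],1],[[1.2,32,0],[0,0,0],1],[[1.2,32,0],[0,0,0],1],[[1.2,32,0],[0,0,0],1],[[1.2,32,0],[0,0,0],1],[[1.2,32,0],[0,0,0],1],[[1.2,32,0],[0,0,0],1],[[1,26,0],[0,0,0],1],[[0,0,0],[0,0,0],1],[[0,0,0],[0,0,0],1]]}}

```text
time_s: 6.07
tool_pos: [0.5955, 0.2068, 0.1954]
tool_rot: [-180.0, -0.0, 159.3]
force: [0.8, 0.1, -0.5]
grip_width: 0.0119
grasp_force: 35.0
```

Run:
```python
from h import *
o=env.get_obs();print({k:np.round(o[k],4) for k in('time_s','qpos','tool_pos','tool_rot','force','grip_width')})
P=[]
for n in("side","top"):
    p,d=env.read_camera(n);np.save(f"pics/{n}2.npy",d);cv2.imwrite(f"pics/{n}2.png",p)
s=cv2.imread("pics/side2.png")[190:390,80:300];t=cv2.imread("pics/top2.png")[70:270,80:300]
cv2.imwrite("pics/c2.png",cv2.resize(np.hstack([s,t]),None,fx=1.8,fy=2.5))
```

```text
{'time_s': np.float64(6.0667), 'qpos': array([-35.0708,  17.7473,  16.6351,  90.4775,  -5.2414,  72.5969,
        51.643 ]), 'tool_pos': array([0.5955, 0.2068, 0.1954]), 'tool_rot': array([-1.799613e+02, -3.800000e-02,  1.592531e+02]), 'force': array([ 0.8275,  0.1382, -0.4691]), 'grip_width': np.float64(0.0119)}
```

View pics/c2.png

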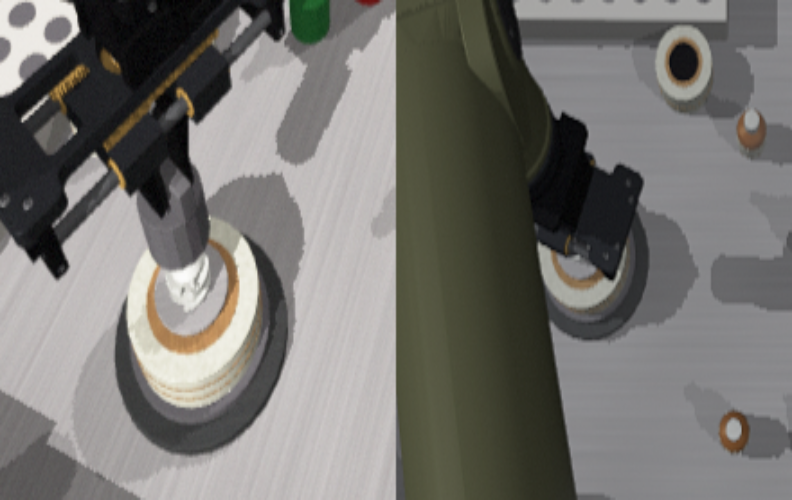

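The nut hangs above the spindle (left half, nut at about (175,220), spindle (188,285)). I fit fixed-radius circles to the skirt and to the roll wall in the same side camera, so calibration errors cancel.

Run:
```python
from h import *
from scipy.optimize import least_squares
c=env.get_calibration("side")
def fit(W,z0,z1,r,c0,band=.006):
    S=W[(W[...,2]>z0)&(W[...,2]<z1)][:,:2]
    S=S[abs(np.hypot(*(S-c0).T)-r)<band]
    f=least_squares(lambda q:np.hypot(*(S-q).T)-r,c0,loss="soft_l1",f_scale=.0007)
    return len(S),f.x.round(4),np.std(f.fun).round(5)
A=cloud(np.load("pics/side1.npy"),c);B=cloud(np.load("pics/side2.npy"),c)
c0=np.array([.5955,.205])
print("roll",fit(A,.03,.054,.054,c0));print("base",fit(A,.003,.012,.075,c0))
print("cone/spindle",fit(A,.07,.092,.0165,c0,.004), fit(A,.0,.1,.054,c0,.003))
for z in((.134,.165),(.14,.16)): print("skirt",fit(B,*z,.0225,np.array([.5955,.206]),.008))
# tip disc: 14mm flat top
S=A[(A[...,2]>.0955)&(A[...,2]<.101)&(np.hypot(A[...,0]-.5955,A[...,1]-.205)<.02)]
print("tip",len(S),S.mean(0).round(4),cv2.minEnclosingCircle((S[:,:2]*1000).astype(np.float32)))
```

```text
roll (504, array([0.5968, 0.2049]), np.float64(0.00043))
base (823, array([0.5973, 0.2031]), np.float64(0.00223))
cone/spindle (263, array([0.5964, 0.2049]), np.float64(0.00135)) (1400, array([0.5963, 0.2049]), np.float64(0.00137))
skirt (465, array([0.5945, 0.2063]), np.float64(0.00041))
skirt (295, array([0.5945, 0.2062]), np.float64(0.00041))
tip 95 [0.5962 0.2062 0.0966] ((596.0148315429688, 206.3531951904297), 9.448236465454102)
```

Request:
{"name": "drive_tool", "arguments": {"moves": [[[-2.4,-0.6,0],[0,0,0],1],[[0,0,8],[0,0,0],1],[[0,0,8],[0,0,0],1],[[0,0,8],[0,0,0],1],[[0,0,5],[0,0,0],1],[[0,0,4],[0,0,0],1],[[0,0,3],[0,0,0],1],[[0,0,2],[0,0,0],1],[[0,0,0],[0,0,0],1],[[0,0,0],[0,0,0],1]]}}

```text
time_s: 7.0
tool_pos: [0.5976, 0.2037, 0.1574]
tool_rot: [180.0, -0.0, 159.1]
force: [-1.3, 0.5, -1.9]
grip_width: 0.0119
grasp_force: 35.0
```

Request:
{"name": "drive_tool", "arguments": {"moves": [[[0.5,1.4,0],[0,0,0],1],[[0,0,1],[0,0,0],1],[[0,0,1],[0,0,0],1],[[0,0,1],[0,0,0],1],[[0,0,1],[0,0,0],1],[[0,0,0],[0,0,0],1],[[0,0,0],[0,0,0],1]]}}

```text
time_s: 7.58
tool_pos: [0.5981, 0.2046, 0.1535]
tool_rot: [180.0, 0.0, 159.0]
force: [-0.2, 0.4, -1.3]
grip_width: 0.012
grasp_force: 35.0
```

Request:
{"name": "drive_tool", "arguments": {"moves": [[[0.3,0.4,1],[0,0,0],1],[[0,0,1],[0,0,0],1],[[0,0,1],[0,0,0],1],[[0,0,0],[0,0,0],1],[[0,0,0],[0,0,0],1]]}}

```text
time_s: 8.0
tool_pos: [0.5979, 0.205, 0.1504]
tool_rot: [-180.0, -0.0, 159.0]
force: [1.0, 0.3, -1.0]
grip_width: 0.0116
grasp_force: 35.0
```

Request:
{"name": "drive_tool", "arguments": {"moves": [[[0,0,1],[0,0,0],1],[[0,0,1],[0,0,0],1],[[0,0,0],[0,0,0],1],[[0,0,0],[0,0,0],1]]}}

```text
time_s: 8.33
tool_pos: [0.5979, 0.2052, 0.1485]
tool_rot: [-180.0, -0.0, 159.0]
force: [0.3, -0.1, -0.8]
grip_width: 0.0116
grasp_force: 35.0
```

Request:
{"name": "drive_tool", "arguments": {"moves": [[[0,0,1],[0,0,0],1],[[0,0,0],[0,0,0],1],[[0,0,0],[0,0,0],1]]}}

```text
time_s: 8.58
tool_pos: [0.598, 0.2052, 0.1482]
tool_rot: [180.0, 0.0, 159.0]
force: [-1.6, -0.9, 2.3]
grip_width: 0.0117
grasp_force: 35.0
```

Request:
{"name": "drive_tool", "arguments": {"moves": [[[0,0,1],[0,0,0],1],[[0,0,0],[0,0,0],1],[[0,0,0],[0,0,0],1]]}}

```text
time_s: 8.83
tool_pos: [0.5982, 0.2052, 0.148]
tool_rot: [179.9, 0.0, 159.0]
force: [-2.7, -0.8, 7.1]
grip_width: 0.0116
grasp_force: 35.0
```

Request:
{"name": "drive_tool", "arguments": {"moves": [[[0.5,-0.2,0.5],[0,0,-0.05],1],[[0,0,0],[0,0,-0.05],1],[[0,0,0],[0,0,-0.05],1],[[0,0,0],[0,0,-0.05],1],[[0,0,0],[0,0,0],1]]}}

```text
time_s: 9.25
tool_pos: [0.5983, 0.206, 0.1482]
tool_rot: [179.9, 0.1, 170.6]
force: [-1.5, 0.5, 9.1]
grip_width: 0.0118
grasp_force: 35.0
```

Request:
{"name": "drive_tool", "arguments": {"moves": [[[0,0,0],[0,0,-0.05],1],[[0,0,0],[0,0,-0.05],1],[[0,0,0],[0,0,-0.05],1],[[0,0,0],[0,0,-0.05],1],[[0,0,0],[0,0,0],1]]}}

```text
time_s: 9.67
tool_pos: [0.5982, 0.2064, 0.1483]
tool_rot: [179.9, 0.2, -177.9]
force: [-1.9, -0.1, 8.3]
grip_width: 0.012
grasp_force: 35.0
```

Request:
{"name": "drive_tool", "arguments": {"moves": [[[0,0,0],[0,0,-0.05],1],[[0,0,0],[0,0,-0.05],1],[[0,0,0],[0,0,-0.05],1],[[0,0,0],[0,0,-0.05],1],[[0,0,0],[0,0,0],1]]}}

```text
time_s: 10.08
tool_pos: [0.5983, 0.2065, 0.1486]
tool_rot: [179.9, 0.2, -166.4]
force: [-2.1, -0.3, 8.9]
grip_width: 0.0115
grasp_force: 35.0
```

Request:
{"name": "drive_tool", "arguments": {"moves": [[[0,0,0],[0,0,-0.05],1],[[0,0,0],[0,0,-0.05],1],[[0,0,0],[0,0,0],1]]}}

```text
time_s: 10.33
tool_pos: [0.5982, 0.2065, 0.1487]
tool_rot: [179.9, 0.2, -160.7]
force: [-2.2, 0.2, 10.7]
grip_width: 0.0117
grasp_force: 35.0
```

Request:
{"name": "drive_tool", "arguments": {"moves": [[[0,0,0],[0,0,-0.05],1],[[0,0,0],[0,0,-0.05],1],[[0,0,0],[0,0,-0.05],1],[[0,0,0],[0,0,0],1]]}}

```text
time_s: 10.67
tool_pos: [0.5981, 0.2067, 0.1488]
tool_rot: [179.9, 0.2, -152.1]
force: [-2.1, 0.4, 10.5]
grip_width: 0.0115
grasp_force: 35.0
```

Request:
{"name": "drive_tool", "arguments": {"moves": [[[0,0,0],[0,0,-0.05],1],[[0,0,0],[0,0,-0.05],1],[[0,0,0],[0,0,-0.05],1],[[0,0,0],[0,0,0],1]]}}

```text
time_s: 11.0
tool_pos: [0.5981, 0.2065, 0.1489]
tool_rot: [180.0, 0.2, -143.5]
force: [-3.6, 1.0, 10.9]
grip_width: 0.0118
grasp_force: 35.0
```

Request:
{"name": "drive_tool", "arguments": {"moves": [[[0,0,0],[0,0,-0.05],1],[[0,0,0],[0,0,-0.05],1],[[0,0,0],[0,0,-0.05],1],[[0,0,0],[0,0,0],1]]}}

```text
time_s: 11.33
tool_pos: [0.5974, 0.2071, 0.1488]
tool_rot: [179.9, 0.2, -134.9]
force: [-3.7, 1.6, 11.4]
grip_width: 0.0119
grasp_force: 35.0
```

Request:
{"name": "drive_tool", "arguments": {"moves": [[[0,0,0],[0,0,-0.05],1],[[0,0,0],[0,0,-0.05],1],[[0,0,0],[0,0,0],1]]}}

```text
time_s: 11.58
tool_pos: [0.5974, 0.206, 0.1468]
tool_rot: [180.0, 0.1, -129.2]
force: [-2.2, 0.8, 2.1]
grip_width: 0.012
grasp_force: 35.0
```

Contact has dropped: the start is found at yaw −129. Follow it down.

Request:
{"name": "drive_tool", "arguments": {"moves": [[[0,0,1],[0,0,0],1],[[0,0,1],[0,0,0],1],[[0,0,1],[0,0,0],1],[[0,0,0],[0,0,0],1],[[0,0,0],[0,0,0],1]]}}

```text
time_s: 12.0
tool_pos: [0.5972, 0.2049, 0.1421]
tool_rot: [180.0, -0.0, -129.4]
force: [0.2, 1.2, -0.7]
grip_width: 0.0122
grasp_force: 35.0
```

Request:
{"name": "drive_tool", "arguments": {"moves": [[[0,0,1],[0,0,0],1],[[0,0,0],[0,0,0],1],[[0,0,0],[0,0,0],1]]}}

```text
time_s: 12.25
tool_pos: [0.5973, 0.2049, 0.1416]
tool_rot: [180.0, -0.0, -129.4]
force: [-0.9, -0.2, -0.9]
grip_width: 0.0118
grasp_force: 35.0
```

Request:
{"name": "drive_tool", "arguments": {"moves": [[[0,0,0.5],[0,0,0.05],1],[[0,0,0.2],[0,0,0.05],1],[[0,0,0.2],[0,0,0.05],1],[[0,0,0.2],[0,0,0.05],1],[[0,0,0.2],[0,0,0.05],1],[[0,0,0.2],[0,0,0.05],1],[[0,0,0],[0,0,0],1]]}}

```text
time_s: 12.83
tool_pos: [0.5973, 0.2049, 0.1403]
tool_rot: [-180.0, -0.0, -146.6]
force: [-0.5, 0.7, -1.2]
grip_width: 0.0117
grasp_force: 35.0
```

Request:
{"name": "drive_tool", "arguments": {"moves": [[[0,0,0.2],[0,0,0.06],1],[[0,0,0.25],[0,0,0.06],1],[[0,0,0.25],[0,0,0.06],1],[[0,0,0.25],[0,0,0.06],1],[[0,0,0.25],[0,0,0.06],1],[[0,0,0.25],[0,0,0.06],1],[[0,0,0.25],[0,0,0.06],1],[[0,0,0.25],[0,0,0.06],1],[[0,0,0],[0,0,0],1]]}}

```text
time_s: 13.58
tool_pos: [0.5973, 0.205, 0.1385]
tool_rot: [-180.0, -0.0, -174.0]
force: [-0.7, 0.1, -1.0]
grip_width: 0.0118
grasp_force: 35.0
```

Request:
{"name": "drive_tool", "arguments": {"moves": [[[0,0,0.3],[0,0,0.08],1],[[0,0,0.35],[0,0,0.08],1],[[0,0,0.35],[0,0,0.08],1],[[0,0,0.35],[0,0,0.08],1],[[0,0,0.35],[0,0,0.08],1],[[0,0,0.35],[0,0,0.08],1],[[0,0,0.35],[0,0,0.08],1],[[0,0,0.35],[0,0,0.08],1],[[0,0,0],[0,0,0],1],[[0,0,0],[0,0,0],1]]}}

```text
time_s: 14.42
tool_pos: [0.5973, 0.2051, 0.1358]
tool_rot: [-180.0, 0.0, 149.5]
force: [1.1, -0.8, -1.8]
grip_width: 0.0118
grasp_force: 35.0
```

Request:
{"name": "drive_tool", "arguments": {"moves": [[[0,0,0.35],[0,0,0.08],1],[[0,0,0.35],[0,0,0.08],1],[[0,0,0.35],[0,0,0.08],1],[[0,0,0.35],[0,0,0.08],1],[[0,0,0.35],[0,0,0.08],1],[[0,0,0.35],[0,0,0.08],1],[[0,0,0.35],[0,0,0.08],1],[[0,0,0],[0,0,0],1],[[0,0,0],[0,0,0],1]]}}

```text
time_s: 15.17
tool_pos: [0.5974, 0.2051, 0.1335]
tool_rot: [180.0, 0.0, 117.5]
force: [0.1, -0.5, -1.5]
grip_width: 0.0121
grasp_force: 35.0
```

Request:
{"name": "drive_tool", "arguments": {"moves": [[[0,0,0],[0,0,0.06],1],[[0,0,0.1],[0,0,0.06],1],[[0,0,0.1],[0,0,0.06],1],[[0,0,0.1],[0,0,0.06],1],[[0,0,0],[0,0,0],1],[[0,0,0],[0,0,0],1]]}}

```text
time_s: 15.67
tool_pos: [0.5975, 0.2053, 0.1334]
tool_rot: [180.0, -0.0, 103.7]
force: [-0.6, 0.4, -0.0]
grip_width: 0.0118
grasp_force: 35.0
```

Request:
{"name": "drive_tool", "arguments": {"moves": [[[0,0,0.1],[0,0,0.06],1],[[0,0,0.1],[0,0,0.06],1],[[0,0,0.1],[0,0,0.06],1],[[0,0,0.1],[0,0,0.06],1],[[0,0,0],[0,0,0],1],[[0,0,0],[0,0,0],1]]}}

```text
time_s: 16.17
tool_pos: [0.5972, 0.2054, 0.1326]
tool_rot: [-180.0, -0.0, 89.9]
force: [0.2, 1.1, -1.3]
grip_width: 0.012
grasp_force: 35.0
```

Request:
{"name": "drive_tool", "arguments": {"moves": [[[0,0,0.2],[0,0,0.06],1],[[0,0,0.25],[0,0,0.06],1],[[0,0,0.25],[0,0,0.06],1],[[0,0,0.25],[0,0,0.06],1],[[0,0,0.25],[0,0,0.06],1],[[0,0,0],[0,0,0],1],[[0,0,0],[0,0,0],1]]}}

```text
time_s: 16.75
tool_pos: [0.5972, 0.2053, 0.1315]
tool_rot: [-180.0, -0.0, 72.7]
force: [0.2, 0.7, -0.7]
grip_width: 0.0119
grasp_force: 35.0
```

Request:
{"name": "drive_tool", "arguments": {"moves": [[[0,0,0.25],[0,0,0.06],1],[[0,0,0.25],[0,0,0.06],1],[[0,0,0.25],[0,0,0.06],1],[[0,0,0.25],[0,0,0.06],1],[[0,0,0.25],[0,0,0.06],1],[[0,0,0],[0,0,0],1],[[0,0,0],[0,0,0],1]]}}

```text
time_s: 17.33
tool_pos: [0.5972, 0.2053, 0.1303]
tool_rot: [-180.0, 0.0, 55.5]
force: [-1.2, 0.6, 0.1]
grip_width: 0.0116
grasp_force: 35.0
```

Run:
```python
from h import *
o=env.get_obs();print({k:np.round(o[k],4) for k in('qpos','tool_pos','tool_rot','force','wrist_torque')})
c=env.get_calibration("side");p,d=env.read_camera("side");W=cloud(d,c)
cv2.imwrite("pics/c3.png",cv2.resize(p[210:370,100:290],None,fx=3.5,fy=3.5))
A=cloud(np.load("pics/side1.npy"),c)
r=np.hypot(W[...,0]-.5964,W[...,1]-.2049);ra=np.hypot(A[...,0]-.5964,A[...,1]-.2049)
for n,X,R_ in(("now",W,r),("before",A,ra)):
    m=(R_>.0245)&(R_<.029)&(X[...,2]>.055)&(X[...,2]<.075);print(n,m.sum(),np.median(X[m][:,2]))
    m=(R_>.038)&(R_<.051)&(X[...,2]>.05)&(X[...,2]<.065);print(" roll",m.sum(),np.median(X[m][:,2]))
```

```text
{'qpos': array([-48.1546,  22.8854,  33.6566,  94.883 , -13.6268,  66.3815,
       -45.5501]), 'tool_pos': array([0.5972, 0.2053, 0.1303]), 'tool_rot': array([-1.79974e+02,  1.00000e-03,  5.55278e+01]), 'force': array([-1.2106,  0.6337,  0.1287]), 'wrist_torque': array([ 0.002 ,  0.3781, -0.0007])}
now 21 0.057202706697184746
 roll 903 0.05653030703296147
before 325 0.06623528938997303
 roll 1506 0.056543746931597805
```

View pics/c3.png

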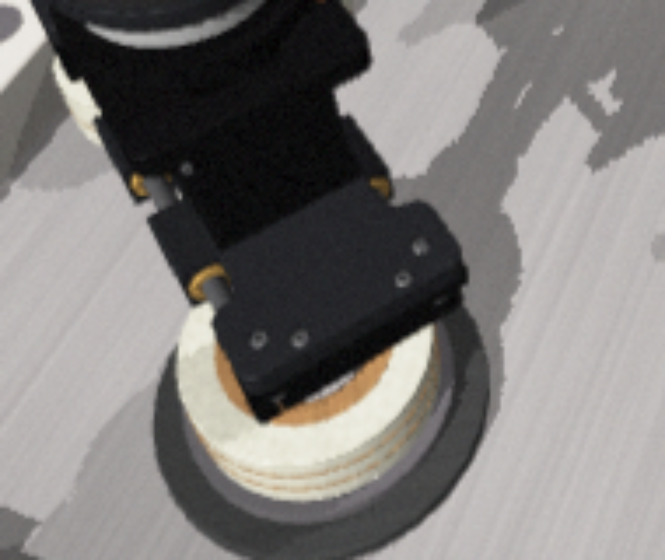

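The gripper, at (340,290) in the crop, hides the plate. Arithmetic puts the nut origin at 118.7 mm (about 3.3 mm pressed), with the thread carrying the load. One small final turn, then release and rise.

Request:
{"name": "drive_tool", "arguments": {"moves": [[[0,0,0.25],[0,0,0.05],1],[[0,0,0],[0,0,0],1],[[0,0,0],[0,0,0],1],[[0,0,0],[0,0,0],1]]}}

```text
time_s: 17.72
tool_pos: [0.5972, 0.2053, 0.1302]
tool_rot: [-180.0, -0.0, 52.6]
force: [-2.6, 0.0, 1.8]
grip_width: 0.0116
grasp_force: 35.0
```

Request:
{"name": "drive_tool", "arguments": {"moves": [[[0,0,0],[0,0,0],0.85],[[0,0,0],[0,0,0],0.7],[[0,0,0],[0,0,0],0.6],[[0,0,0],[0,0,0],0.5],[[0,0,0],[0,0,0],0.5],[[0,0,0],[0,0,0],0.5],[[0,0,-10],[0,0,0],0.5],[[0,0,-20],[0,0,0],0.5],[[0,0,-30],[0,0,0],0.5],[[0,0,-30],[0,0,0],0.5],[[0,0,-30],[0,0,0],0.5],[[0,0,0],[0,0,0],0.5]]}}

```text
time_s: 18.72
tool_pos: [0.6007, 0.2056, 0.2579]
tool_rot: [179.7, -0.6, 52.5]
force: [1.5, 0.2, 1.0]
grip_width: 0.0436
grasp_force: 0.0
```

Request:
{"name": "drive_tool", "arguments": {"moves": [[[0,-25,0],[0,0,0],0.5],[[0,-35,0],[0,0,0],0.5],[[0,-35,0],[0,0,0],0.5],[[0,-35,0],[0,0,0],0.5],[[0,0,0],[0,0,0],0.5],[[0,0,0],[0,0,0],0.5]]}}

```text
time_s: 19.22
tool_pos: [0.4926, 0.2867, 0.2508]
tool_rot: [-180.0, -0.1, 52.8]
force: [-0.1, 0.5, -0.7]
grip_width: 0.0435
grasp_force: 0.0
```

Run:
```python
from h import *
c=env.get_calibration("side");A=cloud(np.load("pics/side1.npy"),c)
p,d=env.read_camera("side");W=cloud(d,c)
cv2.imwrite("pics/c4.png",cv2.resize(p[190:370,80:310],None,fx=3.2,fy=3.2))
def med(X,r0,r1,z0,z1):
    r=np.hypot(X[...,0]-.5964,X[...,1]-.2049);m=(r>r0)&(r<r1)&(X[...,2]>z0)&(X[...,2]<z1);return m.sum(),np.median(X[m][:,2]).round(4),np.percentile(X[m][:,2],98).round(4)
print("plate now",med(W,.0245,.029,.06,.075),"before",med(A,.0245,.029,.06,.075))
print("roll",med(W,.038,.051,.05,.062),med(A,.038,.051,.05,.062))
print("bar top (expect .1315)",med(W,0,.024,.127,.14)," skirt top (exp .1055)",med(W,.010,.021,.100,.109))
# nut before on bench
X=A-[.4966,-.0862,0]+[.5964,.2049,0];print("bench bar top (.067)",med(X,0,.024,.063,.073),"skirt top .041",med(X,.010,.021,.036,.045))
```

```text
plate now (np.int64(1), np.float64(0.0626), np.float64(0.0626)) before (np.int64(278), np.float64(0.0664), np.float64(0.0682))
roll (np.int64(285), np.float64(0.0566), np.float64(0.0584)) (np.int64(1506), np.float64(0.0565), np.float64(0.0585))
  return _methods._mean(a, axis=axis, dtype=dtype,
  ret = ret.dtype.type(ret / rcount)
Traceback (most recent call last):
IndexError: index -1 is out of bounds for axis 0 with size 0
```

View pics/c4.png

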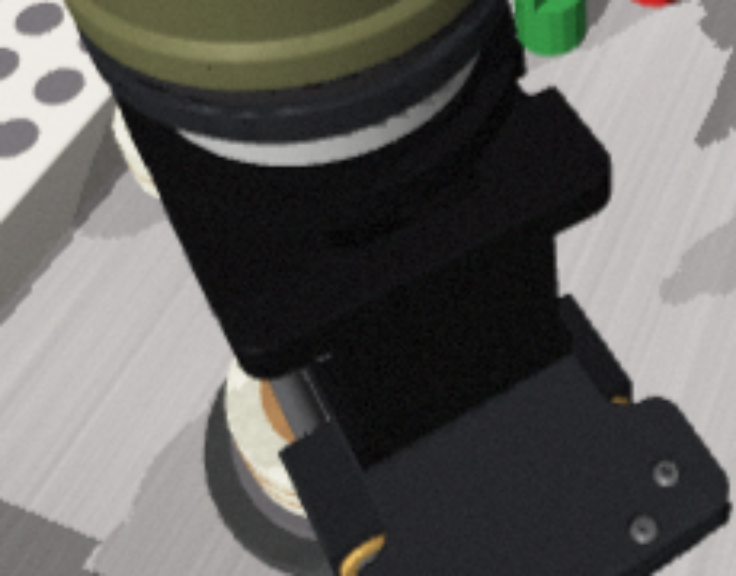

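The arm still covers the nut in the side view. Swing it toward −y, well above everything, and look again.

Request:
{"name": "drive_tool", "arguments": {"moves": [[[-28,22.4,-2],[0,0,0],0.5],[[-28,22.4,-2],[0,0,0],0.5],[[-28,22.4,-2],[0,0,0],0.5],[[-28,22.4,-2],[0,0,0],0.5],[[-28,22.4,-2],[0,0,0],0.5],[[-28,22.4,-2],[0,0,0],0.5],[[-28,22.4,-2],[0,0,0],0.5],[[-28,22.4,-2],[0,0,0],0.5],[[0,0,0],[0,0,0],0.5],[[0,0,0],[0,0,0],0.5]]}}

```text
time_s: 20.1
tool_pos: [0.5004, -0.007, 0.2668]
tool_rot: [179.9, -0.1, 52.0]
force: [0.7, 0.9, 0.4]
grip_width: 0.0437
grasp_force: 0.0
```

Run:
```python
from h import *
c=env.get_calibration("side");A=cloud(np.load("pics/side1.npy"),c)
p,d=env.read_camera("side");W=cloud(d,c)
cv2.imwrite("pics/c5.png",cv2.resize(p[120:400,60:420],None,fx=2,fy=2))
def med(X,r0,r1,z0,z1):
    r=np.hypot(X[...,0]-.5964,X[...,1]-.2049);m=(r>r0)&(r<r1)&(X[...,2]>z0)&(X[...,2]<z1)
    return (m.sum(),)+((np.median(X[m][:,2]).round(4),np.percentile(X[m][:,2],98).round(4)) if m.any() else ())
print("plate now",med(W,.0245,.029,.06,.075),"before",med(A,.0245,.029,.06,.075))
print("bar top (expect .1315)",med(W,0,.024,.127,.14)," skirt top (exp .1055)",med(W,.010,.021,.100,.109))
X=A-[.4966,-.0862,0]+[.5964,.2049,0];print("bench bar top (.067)",med(X,0,.024,.063,.073),"skirt top .041",med(X,.010,.021,.036,.045))
```

```text
plate now (np.int64(212), np.float64(0.0631), np.float64(0.0648)) before (np.int64(278), np.float64(0.0664), np.float64(0.0682))
bar top (expect .1315) (np.int64(299), np.float64(0.1299), np.float64(0.1313))  skirt top (exp .1055) (np.int64(231), np.float64(0.1041), np.float64(0.1084))
bench bar top (.067) (np.int64(122), np.float64(0.0653), np.float64(0.0669)) skirt top .041 (np.int64(106), np.float64(0.0395), np.float64(0.0438))
```

View pics/c5.png

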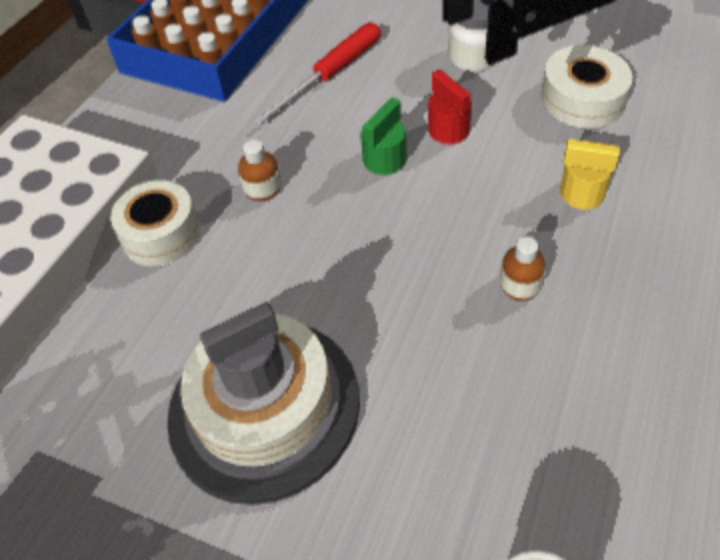

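The nut sits upright on the reel at (245,350), and everything else is in place. The plate has moved down about 3.4 mm, and the bar-top shift puts the nut origin at 118.5 mm. Handing in.

```bash
python3 -c "
from cell import env
print(env.sign_off())"
```

```text
the job is handed in; nothing more can be done
None
```

The grey nut is threaded onto the spindle and let go, with the plate pressed about 3.4 mm down as measured in the side camera. It took about 20 s, contact forces stayed light, nothing else was moved, and the job is handed in.

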